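# Third hand for the cupboard catch block

### The job

The cupboard door needs a new catch, so take the wooden catch block (the one with the upright tongue) and stand it on the counter in front of the jig's sprung fence, flat side to the fence and its two screw holes in line with the fence's two holes. Holding only the block, with nothing of the gripper on the fence, press it square with a steady push of about 10 newtons (the fence then sits about half way along its travel, never on its end stop) and keep that push up for three seconds while I start the screws from behind. Finish while still holding and pressing the block like that, and do not disturb the other things on the counter.

Things in the scene. Friction and masses are not known exactly. Their poses are not given: they have to be found in the camera images.
- block_grip (a point): Loose wooden catch block, point at the centre of its upright tongue, 64 mm above its underside. Tongue 36 mm deep (x), 34 wide (y), from 26 to 84 mm above the underside. Axes are the block's: z up, y along its width, +x out of its flat side, 18 mm from here. It starts standing on the counter, flat side away from the robot within 30 degrees. 95 to 190 g
- block_foot (a point): Centre of the flat side of the same block, 13 mm above its underside; axes as block_grip. The base is 50 mm deep (x, from here to -50 mm), 90 wide (y) and 26 high. Base and tongue are flush on this side, stepped on the other. Two screw holes 25 mm either side of this point
- fence_face (a point): Centre of the front face of the jig's sprung fence, 22 mm above the counter; moves with the fence. Aluminium plate 124 mm wide (y), 12 thick, top 42 mm above the counter (steel strip at its +y end 46 mm). +x points into the fence, away from the robot: the direction to push; z up. Two screw holes 25 mm either side of this point, 13 mm above the counter
- jig: The jig that carries the fence, fixed to the counter, place and yaw vary; same axes as fence_face, origin on the counter below the free fence's face. Springs and a grey housing 61 mm high reach 120 mm behind (+x); a grey cheek on the +y side, 44 mm high, has two upright pins
- fence (a joint): Travel of the sprung fence in m: 0 = free, grows as it is pushed along +x, end stop at 0.030. The springs push back with 2.2 N at 0 and 0.55 N more per mm (about 10 N at 0.015). The cheek's pins mark 0.007 (6 N) and 0.023 (15 N): the rear end of the steel strip on the fence lies between them when the push is right
- offcut: Bystander: flat wooden offcut 50 x 90 x 26 mm without a tongue, loose; origin at the centre of its underside. It and the catch block may change places
- bowl: Bystander: stainless steel bowl, 160 mm across, 60 mm high; origin at the centre of its underside
- saucer: Bystander: blue ceramic saucer, 130 mm across, 18 mm high, between the robot and the jig; origin at the centre of its underside
- tin_tall: Bystander: closed aluminium tin, 71 mm across, 110 mm high; origin at the centre of its underside
- tin_low: Bystander: closed aluminium tin, 93 mm across, 50 mm high; origin at the centre of its underside
- jar: Bystander: glass jar with a closed flip-top lid, about 90 mm across, 131 mm high; origin at the centre of its underside
- scoop: Bystander: white plastic scoop lying flat, pan 70 x 50 x 28 mm with an 85 mm handle; origin under the joint of pan and handle, handle along its -x
Mind the look-alikes: they are no part of the job. What is shaped like the part that bears block_grip but purple is not meant.

How it is judged:
By the outcome, as a careful person would: the job done as asked, in the order asked, and still so for the second after the job is handed in, while the arm keeps its last pose, push and grip.
It also fails if it takes over 42 s, if anything falls off the work surface, if the arm or the gripper's body presses on something with over 40 N, if the wrist force passes 120 N, or if a joint passes its speed limit or range.

### The arm

A 7-joint arm with a two-finger parallel gripper is mounted at the origin on the work surface. World frame = base frame: x ahead of the robot, y to its left, z up, the work surface at z = 0. Lengths are in m, angles in rad, forces in N, time in s.
With the tool pointing down it reaches from about 0.4 to 0.85 m from the base axis. Payload 10.4 kg.
Tool frame: the origin (TCP) lies midway between the tips of the shut fingers; the grasp point (between the pads) lies 19 mm behind it; z points along the fingers, y is the direction in which the jaws open and shut (so a half turn about z gives the same grasp; the last joint's range is limited). The gripper opens to 87 mm and grips with 3 to 60 N. Pads are 19 mm wide; open, the fingers measure 117 mm over their backs; the gripper's body (75 mm by 190 mm) begins 51 mm behind the grasp point.
Start: joints at [1.18, 0.332, -0.065, 1.46, 0.022, 1.35, -0.088], TCP at [0.225, -0.583, 0.223] pointing down, gripper open.
Joint ranges: [-2.6, 2.6], [-0.5, 2.12], [-1.47, 1.34], [0.16, 2.42], [-1.27, 4.41], [0.06, 2.06], [-2.6, 2.6]. Speed limits (rad/s): [2.22, 2.22, 2.79, 2.79, 3.14, 3.14, 3.14].

### API

Orientations are given as a unit quaternion [x, y, z, w].
In Python, from bench import r gives the robot as it stands.
- The arm moves only by the tool step_arm, never from a script. Its argument "increments" is a list of rows, each a list of 2 entries, a list of its own where there are three numbers: the shift along the tool's x, y, z in m, then the turn, a rotation vector about the tool's x, y, z in rad. A call has 1 to 5 rows; each row is the pose to reach, as a shift and turn from the pose measured when the call began, along the tool's axes at that moment; what a row does not reach only later rows make up. A row lasts 1/10 s, in which the tool goes at most 50 mm and 8.59 degrees, less where a joint would pass 70% of its speed; a pose out of reach is approached as far as the arm can. A call with a gripper value outside its range is refused whole. "hand" is the closure, from -1 (fully open) to 1 (shut), so that 0 is half open, set as the call begins (left out, the last holds). The fingers move at their own pace and stop on an object; "grip_force" is the grip in N (left out, the last holds). Time passes only in rows, so rows that repeat a pose let the fingers close. It gives the time, the measured TCP pose, the force and the opening at its end, in the units of the state.
- r.read_state(): the state, without advancing time (a new reading comes with each control period).
- r.camera(name): name is "side" or "top" or "wrist"; returns a dict with "pixels" (480x640x3 uint8, blue, green, red), "camera_matrix" (3x3 intrinsics, pixels), "extrinsics" (4x4, takes a point from camera to world coordinates). Camera axes: x right, y up, looking along -z (the intrinsics and any distortion apply to the point x, -y, -z); pixel columns grow to the right and rows downward; lengths in m; the calibration is good to about 2 mm. The wrist camera is an equidistant fisheye: a pixel r from the principal point sees the ray r / f radians off the axis. A picture is of the moment at which its call begins. There is no depth.
- r.close_job(): hands the job in, once; it reports no verdict.
The state is a dict: "time": time; "joint_positions": joint angles; "joint_vel": joint speeds; "joint_torque": joint torques, N m; "ee_pos": TCP position; "eef_rot": TCP orientation; "ft_force": force on the tool from outside, world axes, zero at the start; "torque": the same for the moment, N m; "width": finger opening in m.
Only numpy, scipy, OpenCV 4.12 (cv2) and the standard library are available. Lean on these libraries where they do the work, as an engineer would, in place of code of your own. Each camera call takes 0.05 s, during which the arm holds its last target.

## Working session

There is one attempt and no reset: what is moved stays moved. The work goes in short steps, Python scripts to look and compute and a tool call to move; the robot and the scene stay as the last step left them, time stands still between calls to the robot, and variables do not carry over. Pictures are saved under pics/ and viewed, and the job is handed in when it is done.

Besides the shell and the picture viewer there is one more tool, called after "Emit:" by a JSON object that holds its "op" and its "data", one argument or row to a line. step_arm: Moves the arm, as the interface text tells. Its arguments: {"type":"object","properties":{"increments":{"type":"array"},"hand":{"type":"number"},"grip_force":{"type":"number"}},"required":["increments"]}

```bash
mkdir -p pics; ls; cat > h.py <<'E'
import numpy as np,cv2,json
from bench import r
def snap(n,tag):
    c=r.camera(n); cv2.imwrite(f'pics/{tag}.png',c['pixels']); 
    np.savez(f'pics/{tag}.npz',p=c['pixels'],K=c['camera_matrix'],E=c['extrinsics'],n=n); return c
E
python3 - <<'E'
from h import *
print(r.read_state())
for n in ('side','top','wrist'):
    c=snap(n,n+'0'); print(n,np.round(c['camera_matrix'],2).tolist(),np.round(c['extrinsics'],4).tolist(),[k for k in c])
E
```

```text
pics
{'time': 0.0, 'joint_positions': array([ 1.180385  ,  0.33287044, -0.06469108,  1.46096531,  0.02157522,
        1.34994997, -0.08848693]), 'joint_vel': array([ 6.34174774e-04,  6.01761556e-05,  1.87002642e-03, -1.25205120e-03,
       -1.37295491e-03, -1.12980748e-03, -9.17863442e-04]), 'joint_torque': array([-1.34757254e-03, -6.23265481e+01,  2.39233766e-02, -3.89903283e+01,
       -6.13787281e-02,  3.97756754e-02,  1.17194736e-04]), 'ee_pos': array([ 0.22457878, -0.58281015,  0.22174338]), 'eef_rot': array([ 9.83134794e-01,  1.82880876e-01, -1.62270486e-04, -7.31564382e-04]), 'ft_force': array([ 0.05570118, -0.26500687,  0.14119921]), 'torque': array([-0.01215157, -0.00579501, -0.04518335]), 'width': 0.08680283901979183}
side [[445.05, 0.0, 319.53], [0.0, 445.05, 243.16], [0.0, 0.0, 1.0]] [[-0.968, 0.1667, -0.1878, 0.2678], [-0.2511, -0.6378, 0.7282, 0.7861], [0.0016, 0.752, 0.6592, 0.7883], [0.0, 0.0, 0.0, 1.0]] ['pixels', 'camera_matrix', 'extrinsics']
top [[559.87, 0.0, 321.39], [0.0, 559.87, 246.6], [0.0, 0.0, 1.0]] [[-0.007, 0.997, -0.077, 0.3553], [-0.9999, -0.0079, -0.0111, -0.0325], [-0.0116, 0.0769, 0.997, 1.4379], [0.0, 0.0, 0.0, 1.0]] ['pixels', 'camera_matrix', 'extrinsics']
wrist [[371.65, 0.0, 315.11], [0.0, 371.65, 242.13], [0.0, 0.0, 1.0]] [[0.3595, 0.8885, 0.2851, 0.3041], [-0.9331, 0.3433, 0.1067, -0.5527], [-0.003, -0.3044, 0.9525, 0.3847], [0.0, 0.0, 0.0, 1.0]] ['pixels', 'camera_matrix', 'extrinsics']
```

View pics/side0.png

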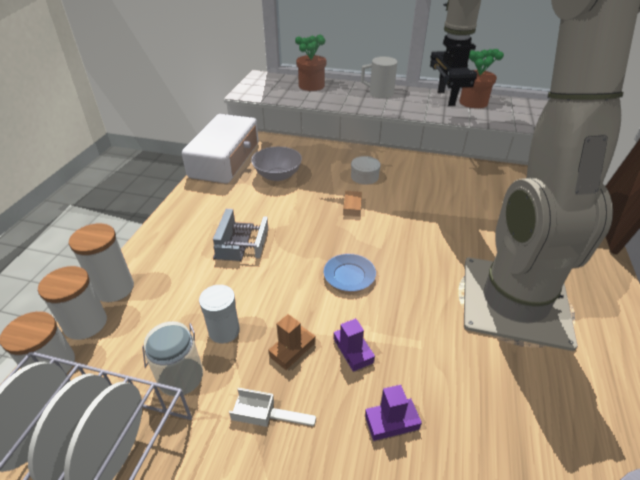

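View pics/top0.png

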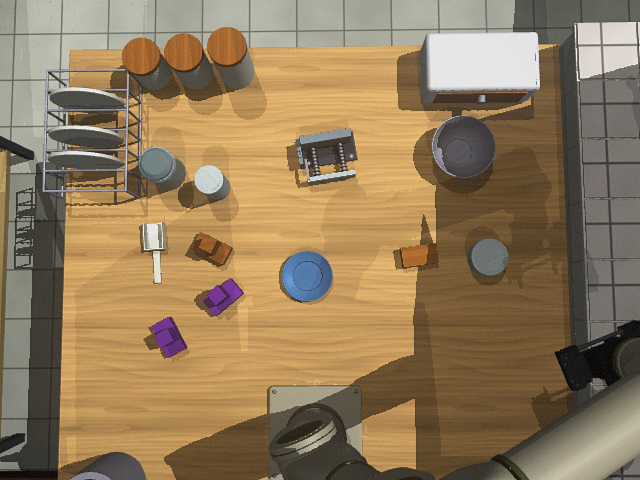

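View pics/wrist0.png

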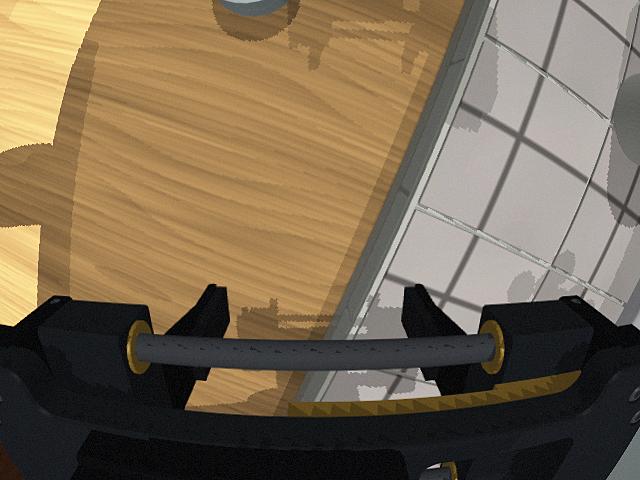

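The two pictures show:
- **Wooden block with tongue:** top (212,249), side (292,343). It fits the description, so this is my choice.
- **Purple look-alikes:** top (223,297) and (168,337), side (353,343) and (393,412). Rejected.
- **Flat wooden offcut:** top (415,256), side (352,203). It has no tongue, so rejected.
- **Jig:** top (327,157), with the fence at about (331,178).

Next I'll enlarge crops of the block and the jig.

```bash
python3 - <<'E'
import cv2,numpy as np
t=cv2.imread('pics/top0.png');s=cv2.imread('pics/side0.png')
def crop(im,x,y,w,h,k): return cv2.resize(im[y:y+h,x:x+w],None,fx=k,fy=k,interpolation=cv2.INTER_CUBIC)
cv2.imwrite('pics/c1.png',np.hstack([crop(t,185,225,50,50,8),crop(s,262,310,60,60,400/60)]))
cv2.imwrite('pics/c2.png',crop(t,285,115,80,75,8))
cv2.imwrite('pics/c3.png',crop(s,205,200,75,65,8))
E
```

```text
(no output)
```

View pics/c1.png

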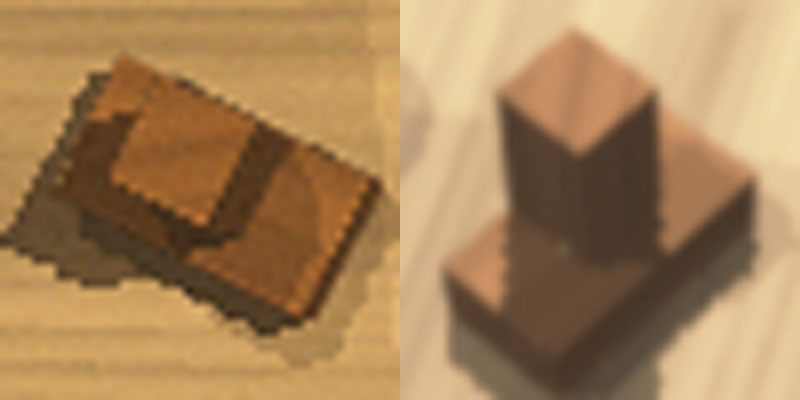

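View pics/c2.png

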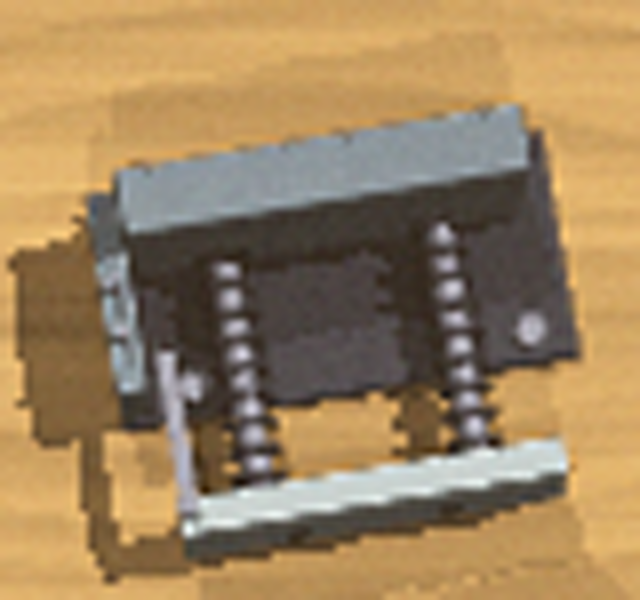

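View pics/c3.png

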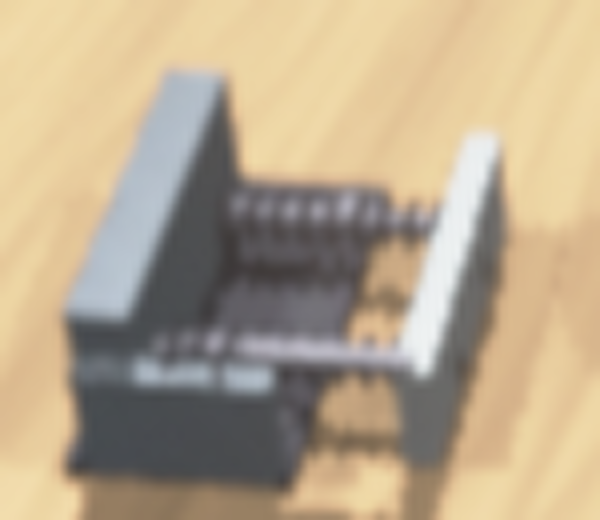

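```bash
cat >> h.py <<'E'
def ray(tag,u,v):
    d=np.load(f'pics/{tag}.npz'); K=d['K'];E=d['E']
    a=np.array([(u-K[0,2])/K[0,0],(v-K[1,2])/K[1,1]])
    if str(d['n'])=='wrist':
        th=np.linalg.norm(a); q=np.r_[a/th*np.sin(th),np.cos(th)] if th>0 else np.array([0,0,1.])
    else: q=np.r_[a,1]
    q=np.array([q[0],-q[1],-q[2]]); q/=np.linalg.norm(q)
    return E[:3,3],E[:3,:3]@q
def onz(tag,u,v,z):
    o,d=ray(tag,u,v); return o+d*(z-o[2])/d[2]
def tri(*obs):
    A=np.zeros((3,3));b=np.zeros(3);R=[ray(*o) for o in obs]
    for o,d in R:
        P=np.eye(3)-np.outer(d,d);A+=P;b+=P@o
    x=np.linalg.solve(A,b); return x,[np.linalg.norm(np.cross(x-o,d)) for o,d in R]
def proj(tag,X):
    d=np.load(f'pics/{tag}.npz'); K=d['K'];E=d['E']
    q=E[:3,:3].T@(np.asarray(X)-E[:3,3]); q=np.array([q[0],-q[1],-q[2]])
    if str(d['n'])=='wrist':
        n=np.hypot(q[0],q[1]);th=np.arctan2(n,q[2]);a=q[:2]/n*th
    else: a=q[:2]/q[2]
    return np.array([a[0]*K[0,0]+K[0,2],a[1]*K[1,1]+K[1,2]])
E
python3 - <<'E'
from h import *
np.set_printoptions(precision=4,suppress=True)
c=lambda X,x0,k:(X+.5)/k-.5+x0
T=lambda X,Y:('top0',c(X,185,8),c(Y,225,8)); k=400/60
S=lambda X,Y:('side0',c(X-400,262,k),c(Y,310,k))
J=lambda X,Y:('top0',c(X,285,8),c(Y,115,8)); JS=lambda X,Y:('side0',c(X,205,8),c(Y,200,8))
print('tongue L near', tri(T(110,180),S(655,92)))   # 
for n,a,b in [('tongue nearleft',(110,180),(580,157)),('tongue nearright',(207,228),(655,92)),('tongue farright',(258,122),(575,25)),('base farright',(380,180),None)]:
    if b: print(n,tri(T(*a),S(*b)),onz(*T(*a),.084),onz(*S(*b),.084))
for p in [(122,52),(380,180),(305,322)]: print('base',onz(*T(*p),.026))
for p in [(752,178),(560,360),(445,265)]: print('baseS',onz(*S(*p),.026))
print('fence front L',tri(J(190,533),JS(420,375)),onz(*J(190,533),.046))
print('fence front R',tri(J(567,468),JS(498,135)),onz(*J(567,468),.042))
E
```

```text
tongue L near (array([0.4491, 0.2736, 0.1107]), [np.float64(0.010110971408321557), np.float64(0.01011097140832164)])
tongue nearleft (array([0.4605, 0.2816, 0.0846]), [np.float64(0.0005960343761889326), np.float64(0.0005960343761890429)]) [0.4611 0.2818 0.084 ] [0.4601 0.281  0.084 ]
tongue nearright (array([0.446 , 0.2522, 0.0835]), [np.float64(0.00028894148484113466), np.float64(0.00028894148484124227)]) [0.4463 0.2522 0.084 ] [0.4456 0.2525 0.084 ]
tongue farright (array([0.477 , 0.2361, 0.0865]), [np.float64(0.0012332713750014249), np.float64(0.0012332713750013798)]) [0.4785 0.2369 0.084 ] [0.4765 0.234  0.084 ]
base [0.5064 0.2919 0.026 ]
base [0.465  0.2096 0.026 ]
base [0.4202 0.2331 0.026 ]
baseS [0.4211 0.2336 0.026 ]
baseS [0.4592 0.3121 0.026 ]
baseS [0.5036 0.2888 0.026 ]
fence front L (array([0.629 , 0.0149, 0.0432]), [np.float64(0.00019178596394630706), np.float64(0.00019178596394623317)]) [0.6282 0.0147 0.046 ]
fence front R (array([ 0.6467, -0.1043,  0.0459]), [np.float64(0.0011410118389571463), np.float64(0.0011410118389568013)]) [ 0.6487 -0.1043  0.042 ]
```

```bash
cat >> h.py <<'E'
from scipy.spatial.transform import Rotation as Ro
np.set_printoptions(precision=4,suppress=True)
def down(yaw): # tool x axis along yaw, z down
    c,s=np.cos(yaw),np.sin(yaw)
    return Ro.from_matrix(np.array([[c,s,0],[s,-c,0],[0,0,-1.]]))
def go(p,yawdeg):
    s=r.read_state(); R0=Ro.from_quat(s['eef_rot']); 
    d=R0.inv().apply(np.array(p)-s['ee_pos']); w=(R0.inv()*down(np.radians(yawdeg))).as_rotvec()
    x=R0.as_matrix()[:,0]
    print('t',round(s['time'],2),'pos',s['ee_pos'],'yaw',np.degrees(np.arctan2(x[1],x[0])),'q',s['joint_positions'],'F',s['ft_force'],'w',s['width'])
    print('shift',d,'turn',w,'rows by dist',np.linalg.norm(d)/.05,'by rot',np.degrees(np.linalg.norm(w))/8.59)
E
python3 - <<'E'
from h import *
go([.53,-.05,.26],8)
E
```

```text
t 0.15 pos [ 0.2246 -0.5829  0.222 ] yaw 21.075737416120695 q [ 1.1804  0.3327 -0.0647  1.4607  0.0216  1.3499 -0.0885] F [ 0.2574 -0.0347  0.469 ] w 0.08726005478744592
shift [ 0.4766 -0.3875 -0.0377] turn [-0.001   0.0001  0.2282] rows by dist 12.308135343025777 by rot 1.522219160182625
```

Emit:
{"op": "step_arm", "data": {
  "increments": [
    [[0.04, -0.03, -0.02], [0, 0, 0.04]],
    [[0.08, -0.065, -0.038], [0, 0, 0.08]],
    [[0.115, -0.095, -0.038], [0, 0, 0.12]],
    [[0.155, -0.125, -0.038], [0, 0, 0.16]],
    [[0.19, -0.155, -0.038], [0, 0, 0.2]]
  ],
  "hand": -1
}}

```text
time: 0.65
ee_pos: [0.3462, -0.3696, 0.2602]
eef_rot: [0.997, 0.083, -0.0, -0.0]
ft_force: [1.3, -0.1, 0.3]
width: 0.0874
```

```bash
python3 - <<'E'
from h import *
go([.53,-.05,.26],8)
E
```

```text
t 0.65 pos [ 0.3462 -0.3696  0.2602] yaw 9.517863739988318 q [ 0.9302  0.0631 -0.211   1.7011  0.0132  1.3793 -0.6875] F [ 1.268  -0.0803  0.2598] w 0.08738955362017226
shift [ 0.2342 -0.2848  0.0003] turn [-0.0006  0.0002  0.0265] rows by dist 7.373562358848039 by rot 0.1767586011068153
```

Emit:
{"op": "step_arm", "data": {
  "increments": [
    [[0.03, -0.037, 0], [0, 0, 0.01]],
    [[0.06, -0.073, 0], [0, 0, 0.02]],
    [[0.09, -0.11, 0], [0, 0, 0.026]],
    [[0.12, -0.146, 0], [0, 0, 0.026]],
    [[0.15, -0.183, 0], [0, 0, 0.026]]
  ]
}}

```text
time: 1.15
ee_pos: [0.4643, -0.1626, 0.2603]
eef_rot: [0.998, 0.07, -0.0, -0.0]
ft_force: [1.8, -0.4, 0.2]
width: 0.087
```

```bash
python3 - <<'E'
from h import *
go([.53,-.05,.26],8)
E
```

```text
t 1.15 pos [ 0.4643 -0.1626  0.2603] yaw 8.009659461041359 q [ 0.6776  0.044  -0.4433  1.7235  0.0191  1.3786 -1.2   ] F [ 1.7694 -0.3654  0.1555] w 0.08699352345068595
shift [ 0.0807 -0.1024  0.0003] turn [-0.0002  0.0002  0.0002] rows by dist 2.6077747185871725 by rot 0.0019079793902308571
```

Emit:
{"op": "step_arm", "data": {
  "increments": [
    [[0.028, -0.036, 0], [0, 0, 0]],
    [[0.056, -0.072, 0], [0, 0, 0]],
    [[0.081, -0.102, 0], [0, 0, 0]],
    [[0.081, -0.102, 0], [0, 0, 0]],
    [[0.081, -0.102, 0], [0, 0, 0]]
  ]
}}

```text
time: 1.65
ee_pos: [0.5303, -0.0496, 0.2599]
eef_rot: [0.997, 0.071, -0.0, -0.0]
ft_force: [-1.0, -0.7, 0.1]
width: 0.0866
```

```bash
python3 - <<'E'
from h import *
c=snap('wrist','wj')
go([.43,.28,.25],-26.5)
E
```

```text
t 1.7 pos [ 0.53   -0.0509  0.26  ] yaw 7.995238294014994 q [ 0.5138  0.151  -0.5564  1.6233  0.0809  1.3913 -1.4832] F [-0.309  -1.0672  0.339 ] w 0.08730944822510403
shift [-0.053  -0.3416  0.0101] turn [0.0002 0.001  0.6021] rows by dist 6.916268047012661 by rot 4.01574861066089
```

View pics/wj.png

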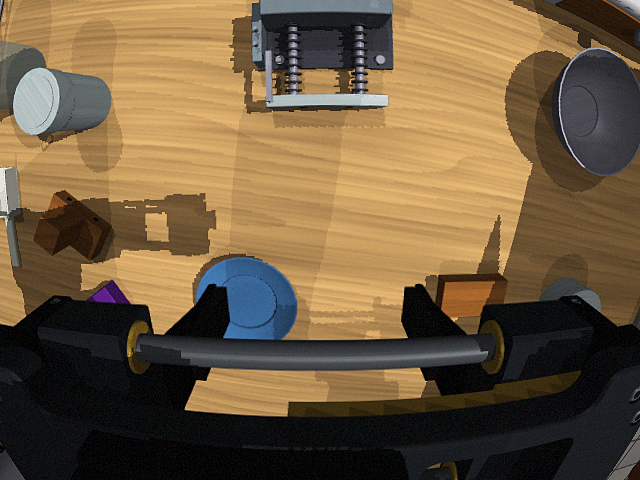

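```bash
python3 - <<'E'
import cv2,numpy as np
t=cv2.imread('pics/wj.png')
def crop(im,x,y,w,h,k): return cv2.resize(im[y:y+h,x:x+w],None,fx=k,fy=k,interpolation=cv2.INTER_CUBIC)
cv2.imwrite('pics/c4.png',crop(t,250,40,150,80,5))
E
```

```text
(no output)
```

View pics/c4.png

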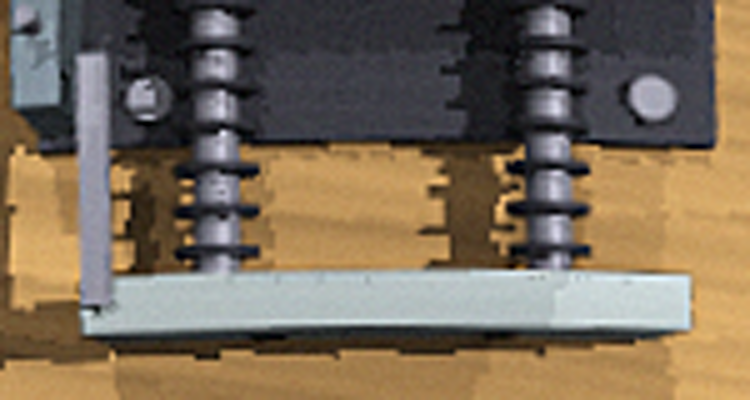

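Emit:
{"op": "step_arm", "data": {
  "increments": [
    [[-0.008, -0.05, 0.0], [0, 0, 0.09]],
    [[-0.015, -0.1, 0.0], [0, 0, 0.18]],
    [[-0.022, -0.15, 0.0], [0, 0, 0.27]],
    [[-0.03, -0.2, 0.0], [0, 0, 0.36]],
    [[-0.04, -0.25, 0.0], [0, 0, 0.45]]
  ]
}}

```text
time: 2.2
ee_pos: [0.4561, 0.1884, 0.2602]
eef_rot: [0.987, -0.158, 0.0, 0.001]
ft_force: [0.7, 0.7, 0.1]
width: 0.0869
```

```bash
python3 - <<'E'
from h import *
go([.43,.28,.25],-26.5)
E
```

```text
t 2.2 pos [0.4561 0.1884 0.2602] yaw -18.183219364349416 q [ 0.2344  0.0723 -0.7444  1.7075  0.0507  1.3817 -2.4064] F [0.724  0.7393 0.1375] w 0.08689561158485286
shift [-0.0534 -0.0789  0.0101] turn [ 0.001  -0.0002  0.1452] rows by dist 1.9150329649104247 by rot 0.9682161284395655
```

```bash
python3 - <<'E'
from h import *
c=snap('wrist','wb')
c=lambda X,x0,k:(X+.5)/k-.5+x0
W=lambda X,Y:('wj',c(X,250,5),c(Y,40,5))
for nm,p,z in [('strip frontL',(82,310),.046),('L',(85,332),.042),('R',(690,328),.042),('backR',(690,275),.042)]: print(nm,onz(*W(*p),z))
L=onz(*W(85,332),.042);R=onz(*W(690,328),.042);print((L+R)/2,np.linalg.norm(L-R),np.degrees(np.arctan2(R[0]-L[0],L[1]-R[1])))
go([.43,.28,.25],-26.5)
E
```

```text
strip frontL [0.6337 0.0155 0.046 ]
L [0.6295 0.0148 0.042 ]
R [ 0.6485 -0.1062  0.042 ]
backR [ 0.6595 -0.1046  0.042 ]
[ 0.639  -0.0457  0.042 ] 0.12252537100219633 8.953613223356882
t 2.25 pos [0.4523 0.1972 0.2607] yaw -18.176378810729506 q [ 0.2276  0.0719 -0.7549  1.7073  0.048   1.3813 -2.423 ] F [-3.9101  7.1007  1.2044] w 0.08716705838299739
shift [-0.047  -0.0717  0.0109] turn [-0.0019  0.0012  0.1453] rows by dist 1.7276208625808298 by rot 0.9690992686138465
```

View pics/wb.png

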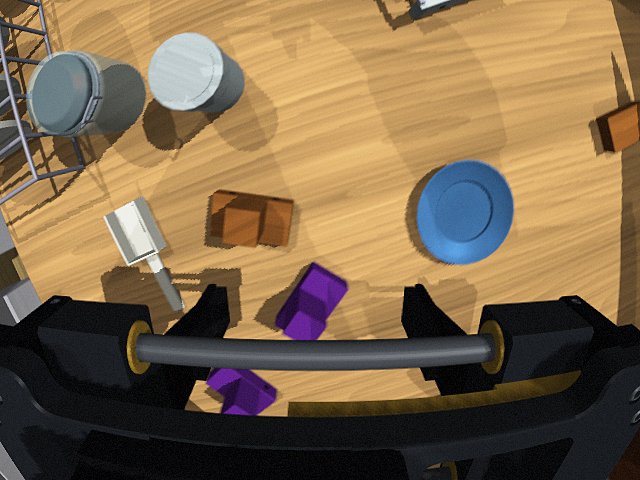

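```bash
python3 - <<'E'
import cv2,numpy as np
t=cv2.imread('pics/wb.png')
cv2.imwrite('pics/c5.png',cv2.resize(t[180:345,190:360],None,fx=4.5,fy=4.5,interpolation=cv2.INTER_CUBIC)[:600])
E
```

```text
(no output)
```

View pics/c5.png

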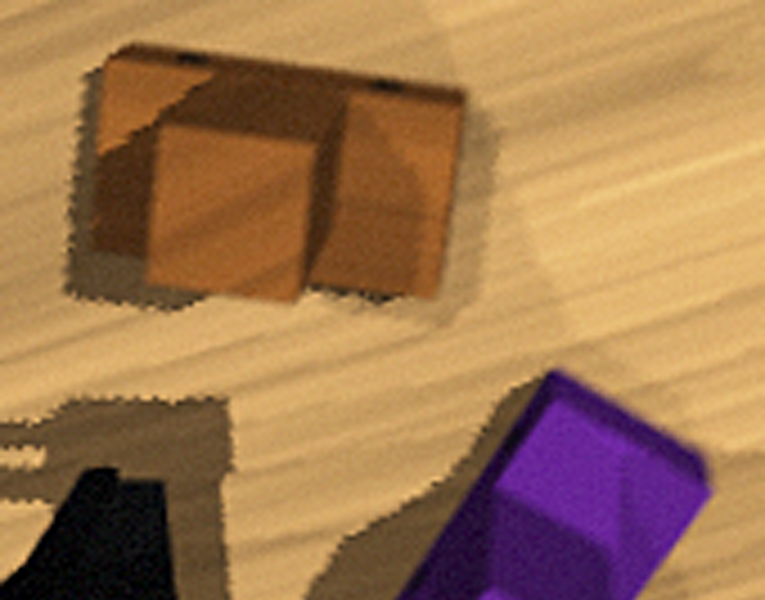

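```bash
python3 - <<'E'
from h import *
c=lambda X,x0,k:(X+.5)/k-.5+x0
W=lambda X,Y:('wb',c(X,190,4.5),c(Y,180,4.5))
P=[onz(*W(*p),.084) for p in [(162,125),(317,143),(300,302),(147,287)]]
print(np.array(P),np.mean(P,0))
d=P[0]-P[1];print(np.linalg.norm(d),np.degrees(np.arctan2(-d[0],d[1]))); d=P[3]-P[2];print(np.degrees(np.arctan2(-d[0],d[1])))
B=[onz(*W(*p),.026) for p in [(110,57),(465,95),(438,300)]];d=B[0]-B[1];print(np.array(B),np.linalg.norm(d),np.degrees(np.arctan2(-d[0],d[1])))
T=lambda X,Y:('top0',(X+.5)/8-.5+185,(Y+.5)/8-.5+225)
for a,b in [((162+0,125),None)]: pass
print('tri nearleft',tri(T(110,180),W(147,287)),'nearright',tri(T(207,228),W(300,302)),'farright',tri(T(258,122),W(317,143)))
for p in [(553,370),(708,470)]: print('purple far',onz(*W(*p),.026))
print('saucer', onz('wb',466,210,.018),'tin',onz('wb',187,72,.11),'jar',onz('wb',68,92,.131))
go([.4705,.2595,.2],153.5)
E
```

```text
[[0.4933 0.2666 0.084 ]
 [0.4789 0.2363 0.084 ]
 [0.4471 0.2522 0.084 ]
 [0.4609 0.2834 0.084 ]] [0.47   0.2596 0.084 ]
0.03351284787919392 -25.50833882807714
-23.88024026228335
[[0.5062 0.2907 0.026 ]
 [0.4686 0.2105 0.026 ]
 [0.4214 0.2341 0.026 ]] 0.08855153117281156 -25.110509312138944
tri nearleft (array([0.4612, 0.2819, 0.0862]), [np.float64(0.0006381303341717954), np.float64(0.0006381303341717638)]) nearright (array([0.4465, 0.2528, 0.0815]), [np.float64(9.25045420939074e-05), np.float64(9.250454209395968e-05)]) farright (array([0.4786, 0.2369, 0.0824]), [np.float64(0.0002633989947621518), np.float64(0.0002633989947621132)])
purple far [0.3946 0.2126 0.026 ]
purple far [0.3554 0.183  0.026 ]
saucer [0.396  0.0215 0.018 ] tin [0.621  0.2503 0.11  ] jar [0.6519 0.3585 0.131 ]
t 2.25 pos [0.4523 0.1972 0.2607] yaw -18.176378810729506 q [ 0.2276  0.0719 -0.7549  1.7073  0.048   1.3813 -2.423 ] F [-3.9101  7.1007  1.2044] w 0.08716705838299739
shift [-0.002  -0.0647  0.0608] turn [-0.0018 -0.0028 -2.9963] rows by dist 1.7769841814705327 by rot 19.985616488428228
```

Emit:
{"op": "step_arm", "data": {
  "increments": [
    [[0, -0.015, 0], [0, 0, -0.148]],
    [[0, -0.03, 0], [0, 0, -0.296]],
    [[0, -0.045, 0], [0, 0, -0.444]],
    [[0, -0.06, 0], [0, 0, -0.592]],
    [[0, -0.065, 0], [0, 0, -0.74]]
  ]
}}

```text
time: 2.75
ee_pos: [0.4732, 0.2584, 0.2607]
eef_rot: [0.977, 0.212, -0.0, -0.001]
ft_force: [-0.2, -0.8, 0.7]
width: 0.0869
```

Emit:
{"op": "step_arm", "data": {
  "increments": [
    [[0, 0, 0], [0, 0, -0.148]],
    [[0, 0, 0], [0, 0, -0.296]],
    [[0, 0, 0], [0, 0, -0.444]],
    [[0, 0, 0], [0, 0, -0.592]],
    [[0, 0, 0], [0, 0, -0.74]]
  ]
}}

```text
time: 3.25
ee_pos: [0.4739, 0.2564, 0.2605]
eef_rot: [0.833, 0.553, 0.0, -0.0]
ft_force: [0.7, 0.6, 0.4]
width: 0.0867
```

Emit:
{"op": "step_arm", "data": {
  "increments": [
    [[0, 0, 0], [0, 0, -0.148]],
    [[0, 0, 0], [0, 0, -0.296]],
    [[0, 0, 0], [0, 0, -0.444]],
    [[0, 0, 0], [0, 0, -0.592]],
    [[0, 0, 0], [0, 0, -0.74]]
  ]
}}

```text
time: 3.75
ee_pos: [0.4747, 0.2543, 0.2602]
eef_rot: [0.575, 0.818, -0.0, 0.0]
ft_force: [-0.6, -0.4, -0.6]
width: 0.087
```

```bash
python3 - <<'E'
from h import *
go([.4705,.2595,.16],154.7)
E
```

```text
t 3.75 pos [0.4747 0.2543 0.2602] yaw 109.7678210537156 q [ 0.3196  0.2647 -1.0482  1.5914  0.2317  1.4203 -0.4035] F [-0.5518 -0.3819 -0.5895] w 0.08697956148002821
shift [ 0.0063 -0.0021  0.1002] turn [-0.0006  0.0003 -0.7842] rows by dist 2.0092654132279493 by rot 5.2307564721426925
```

Emit:
{"op": "step_arm", "data": {
  "increments": [
    [[0.006, -0.002, 0.02], [0, 0, -0.148]],
    [[0.006, -0.002, 0.04], [0, 0, -0.296]],
    [[0.006, -0.002, 0.06], [0, 0, -0.444]],
    [[0.006, -0.002, 0.08], [0, 0, -0.592]],
    [[0.006, -0.002, 0.095], [0, 0, -0.74]]
  ]
}}

```text
time: 4.25
ee_pos: [0.4712, 0.2569, 0.1638]
eef_rot: [0.239, 0.971, -0.001, -0.0]
ft_force: [0.5, 0.5, -0.1]
width: 0.0869
```

```bash
python3 - <<'E'
from h import *
go([.4705,.2595,.1],154.7)
E
```

```text
t 4.25 pos [0.4712 0.2569 0.1638] yaw 152.3977975928267 q [ 0.364   0.3962 -1.1431  1.7278  0.3784  1.266   0.2217] F [ 0.5174  0.475  -0.0567] w 0.08686504731224348
shift [0.0019 0.0022 0.0638] turn [-0.0026  0.0005 -0.0402] rows by dist 1.2767440760503097 by rot 0.2685745084139032
```

Emit:
{"op": "step_arm", "data": {
  "increments": [
    [[0.002, 0.002, 0.02], [0, 0, -0.04]],
    [[0.002, 0.002, 0.04], [0, 0, -0.04]],
    [[0.002, 0.002, 0.064], [0, 0, -0.04]],
    [[0.002, 0.002, 0.064], [0, 0, -0.04]]
  ]
}}

```text
time: 4.65
ee_pos: [0.4696, 0.2564, 0.097]
eef_rot: [0.22, 0.976, -0.003, -0.002]
ft_force: [0.5, -0.3, 0.3]
width: 0.087
```

```bash
python3 - <<'E'
from h import *
c=snap('wrist','wp');snap('side','sp')
go([.4705,.2595,.038],154.7)
E
```

```text
t 4.75 pos [0.4707 0.2583 0.1001] yaw 154.6235029356251 q [ 0.3148  0.4728 -1.0973  1.7948  0.4592  1.1623  0.1988] F [-0.0906  0.3754  0.9257] w 0.08697568116916993
shift [0.0007 0.0012 0.062 ] turn [-0.0034  0.0003 -0.0013] rows by dist 1.2412732549248844 by rot 0.024638058352617957
```

View pics/wp.png

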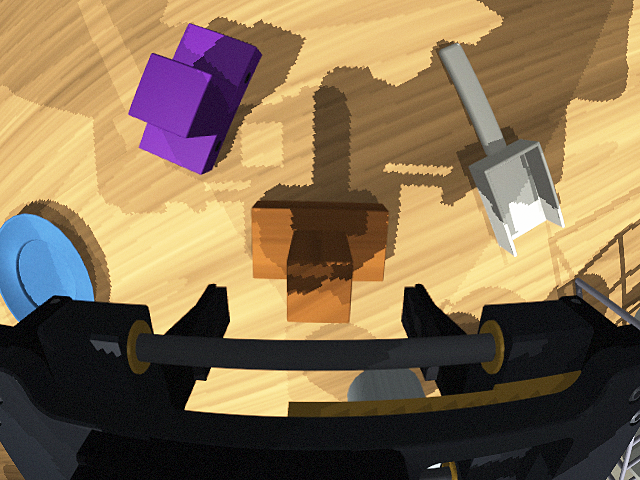

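View pics/sp.png

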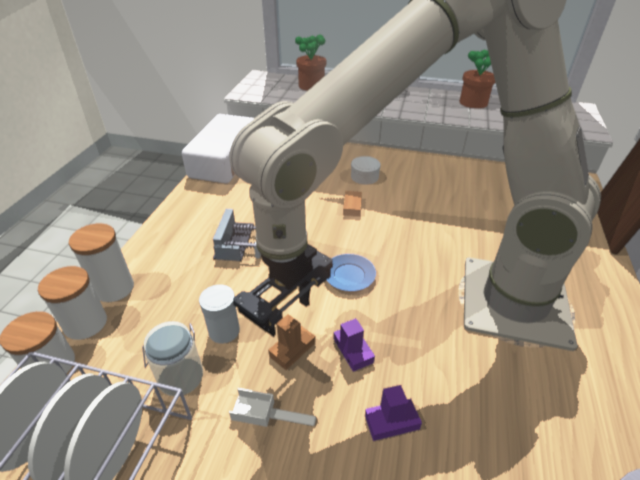

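The wrist picture shows the tongue top spanning columns 288–352, centred between the fingers (218 and 414) and square to them. The side view shows the purple blocks and the tin clear of the gripper, so I'm descending.

Emit:
{"op": "step_arm", "data": {
  "increments": [
    [[0.001, 0.001, 0.02], [0, 0, 0]],
    [[0.001, 0.001, 0.04], [0, 0, 0]],
    [[0.001, 0.001, 0.062], [0, 0, 0]],
    [[0.001, 0.001, 0.062], [0, 0, 0]],
    [[0.001, 0.001, 0.062], [0, 0, 0]]
  ]
}}

```text
time: 5.25
ee_pos: [0.4709, 0.2596, 0.0394]
eef_rot: [0.22, 0.976, -0.001, 0.0]
ft_force: [-0.4, 1.4, 0.5]
width: 0.0874
```

Emit:
{"op": "step_arm", "data": {
  "increments": [
    [[0, 0, 0], [0, 0, 0]],
    [[0, 0, 0], [0, 0, 0]],
    [[0, 0, 0], [0, 0, 0]],
    [[0, 0, 0], [0, 0, 0]],
    [[0, 0, 0], [0, 0, 0]]
  ],
  "hand": 1,
  "grip_force": 40
}}

```text
time: 5.75
ee_pos: [0.4709, 0.2596, 0.0396]
eef_rot: [0.22, 0.976, -0.001, 0.0]
ft_force: [1.3, -0.6, 0.0]
width: 0.055
```

```bash
python3 - <<'E'
from h import *
go([.4705,.2595,.1],154.7)
snap('wrist','wg')
E
```

```text
t 5.75 pos [0.4709 0.2596 0.0396] yaw 154.60522467319277 q [ 0.2564  0.5504 -1.0332  1.8425  0.5419  1.0648  0.1388] F [ 1.2576 -0.6298  0.0081] w 0.05498475862713843
shift [ 0.0002 -0.0004 -0.0604] turn [-0.0026  0.0012 -0.0017] rows by dist 1.208472727915557 by rot 0.021798713146380908
```

View pics/wg.png

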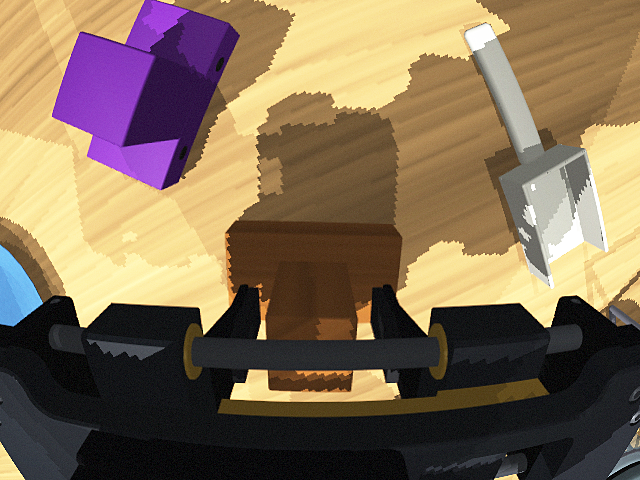

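Emit:
{"op": "step_arm", "data": {
  "increments": [
    [[0, 0, 0], [0, 0, 0]],
    [[0, 0, 0], [0, 0, 0]],
    [[0, 0, 0], [0, 0, 0]],
    [[0, 0, 0], [0, 0, 0]],
    [[0, 0, 0], [0, 0, 0]]
  ]
}}

```text
time: 6.3
ee_pos: [0.4708, 0.2595, 0.0394]
eef_rot: [0.22, 0.976, -0.002, 0.0]
ft_force: [-0.1, -0.7, 0.0]
width: 0.0336
```

```bash
python3 - <<'E'
from h import *
go([.4705,.2595,.1],154.7)
snap('wrist','wg2')
E
```

```text
t 6.3 pos [0.4708 0.2595 0.0394] yaw 154.60099586171555 q [ 0.2564  0.5506 -1.033   1.8426  0.542   1.0649  0.1388] F [-0.0672 -0.6532  0.0309] w 0.033642862406385934
shift [ 0.0003 -0.0003 -0.0606] turn [-0.0028  0.001  -0.0017] rows by dist 1.2110495669397876 by rot 0.02323904506043741
```

View pics/wg2.png

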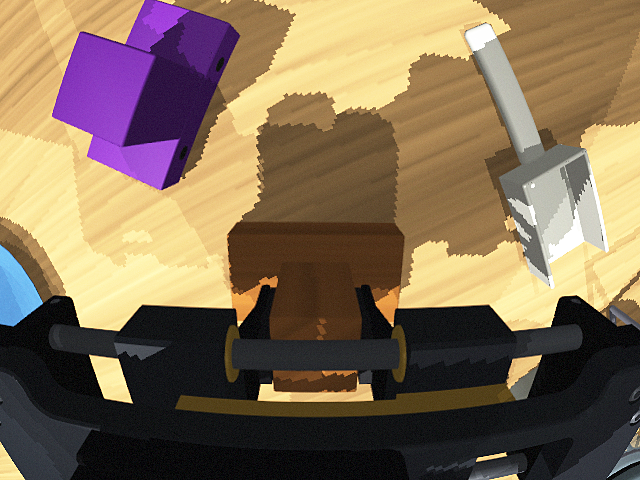

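Block gripped: opening 33.6 mm, base rear edge level at row 223. I'm lifting it and carrying it to the jig.

Emit:
{"op": "step_arm", "data": {
  "increments": [
    [[0, 0, -0.015], [0, 0, 0]],
    [[0, 0, -0.035], [0, 0, 0]],
    [[0, 0, -0.05], [0, 0, 0]],
    [[0, 0, -0.05], [0, 0, 0]]
  ]
}}

```text
time: 6.75
ee_pos: [0.4719, 0.2605, 0.0919]
eef_rot: [0.22, 0.976, -0.0, 0.002]
ft_force: [-0.1, 0.0, -1.1]
width: 0.0335
```

```bash
python3 - <<'E'
from h import *
go([.5965,-.0525,.089],189.1)
E
```

```text
t 6.75 pos [0.4719 0.2605 0.0919] yaw 154.60233536728947 q [ 0.3039  0.4839 -1.0891  1.8009  0.4733  1.1458  0.1866] F [-0.0976  0.0256 -1.0626] w 0.03354642345857288
shift [-0.2468 -0.2293  0.0038] turn [-0.0012  0.0034 -0.6021] rows by dist 6.73848456554155 by rot 4.016093588025593
```

Emit:
{"op": "step_arm", "data": {
  "increments": [
    [[-0.028, -0.026, 0], [0, 0, -0.07]],
    [[-0.056, -0.052, 0], [0, 0, -0.14]],
    [[-0.084, -0.078, 0], [0, 0, -0.21]],
    [[-0.112, -0.104, 0], [0, 0, -0.28]],
    [[-0.14, -0.13, 0], [0, 0, -0.35]]
  ]
}}

```text
time: 7.25
ee_pos: [0.5428, 0.0813, 0.092]
eef_rot: [0.045, 0.999, -0.001, 0.001]
ft_force: [0.0, -0.0, -1.3]
width: 0.034
```

```bash
python3 - <<'E'
from h import *
go([.5965,-.0525,.089],189.1)
E
```

```text
t 7.25 pos [0.5428 0.0813 0.092 ] yaw 174.8128105591755 q [ 0.673   0.5328 -1.1291  1.7753  0.5249  1.1716  0.8641] F [ 0.0127 -0.0085 -1.3189] w 0.033999975590250815
shift [-0.0656 -0.1283  0.0034] turn [-0.002   0.0027 -0.2494] rows by dist 2.8832803148066732 by rot 1.6634021658954175
```

Emit:
{"op": "step_arm", "data": {
  "increments": [
    [[-0.02, -0.038, 0], [0, 0, -0.08]],
    [[-0.04, -0.077, 0], [0, 0, -0.16]],
    [[-0.0655, -0.128, 0.003], [0, 0, -0.249]],
    [[-0.0655, -0.128, 0.003], [-0.002, 0.003, -0.249]],
    [[-0.0655, -0.128, 0.003], [-0.002, 0.003, -0.249]]
  ]
}}

```text
time: 7.75
ee_pos: [0.5964, -0.0544, 0.0884]
eef_rot: [-0.077, 0.997, 0.0, -0.001]
ft_force: [0.1, 0.6, -0.9]
width: 0.0336
```

```bash
python3 - <<'E'
from h import *
snap('top','tj');snap('side','sj');snap('wrist','wj2')
go([.5965,-.0525,.0425],189.1)
E
```

```text
t 7.9 pos [ 0.5959 -0.0501  0.0894] yaw -170.81059128837933 q [ 0.8287  0.652  -1.11    1.6449  0.6122  1.2369  1.3209] F [ 0.6613  0.0819 -1.6689] w 0.033982313389625485
shift [-0.0002 -0.0025  0.0469] turn [ 0.0006 -0.0004  0.0016] rows by dist 0.9396587186055451 by rot 0.011540951603987786
```

View pics/tj.png

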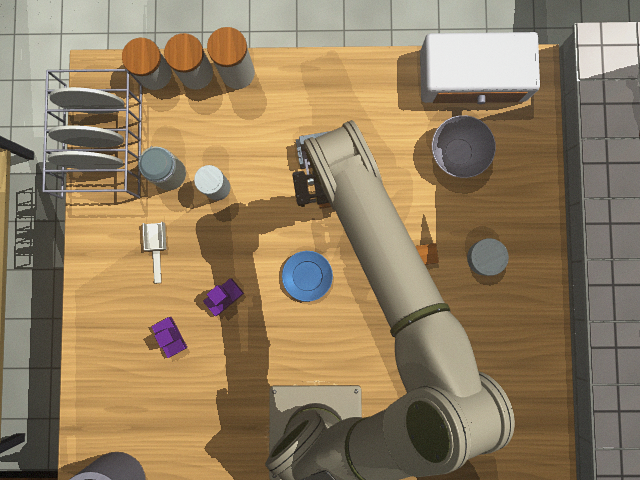

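View pics/sj.png

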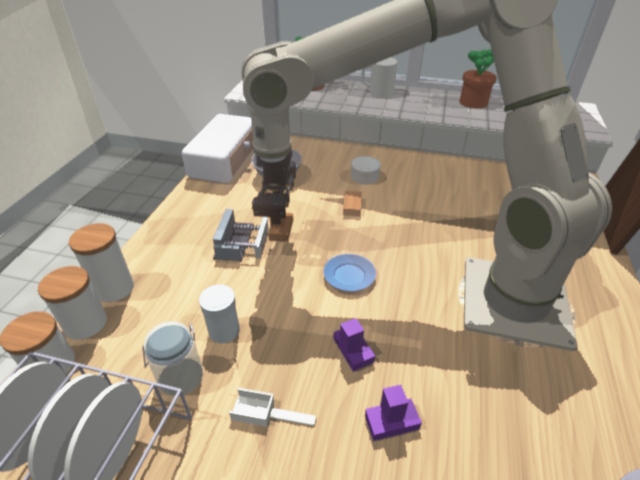

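View pics/wj2.png

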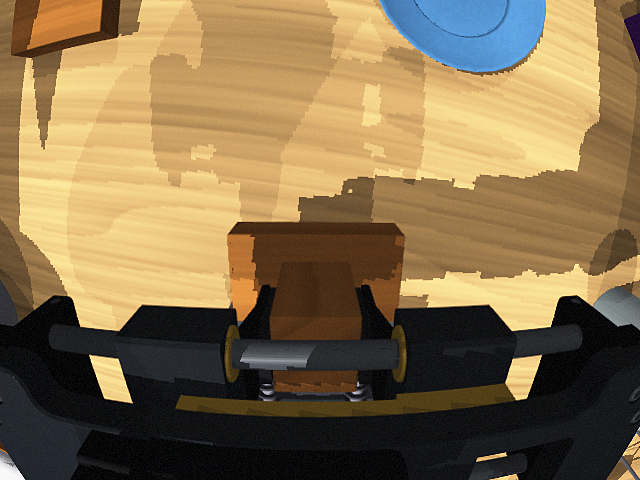

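Emit:
{"op": "step_arm", "data": {
  "increments": [
    [[0, -0.0025, 0.015], [0, 0, 0]],
    [[0, -0.0025, 0.03], [0, 0, 0]],
    [[0, -0.0025, 0.047], [0, 0, 0]],
    [[0, -0.0025, 0.047], [0, 0, 0]],
    [[0, -0.0025, 0.047], [0, 0, 0]]
  ]
}}

```text
time: 8.4
ee_pos: [0.5958, -0.0523, 0.0415]
eef_rot: [-0.08, 0.997, 0.001, -0.001]
ft_force: [0.4, 0.2, -1.2]
width: 0.0333
```

```bash
python3 - <<'E'
from h import *
snap('side','sj2')
t=cv2.imread('pics/sj2.png')
cv2.imwrite('pics/c6.png',cv2.resize(t[190:280,200:320],None,fx=6.5,fy=6.5,interpolation=cv2.INTER_CUBIC))
go([.6064,-.0509,.0395],189.1)
E
```

```text
t 8.45 pos [ 0.5961 -0.0524  0.042 ] yaw -170.79425198272477 q [ 0.804   0.704  -1.0657  1.6791  0.6626  1.1668  1.2939] F [-0.2834  0.5834 -1.405 ] w 0.03365524708031028
shift [-0.0104 -0.0002  0.0025] turn [ 0.0009 -0.0011  0.0018] rows by dist 0.21484517589010546 by rot 0.015472830376523155
```

View pics/c6.png

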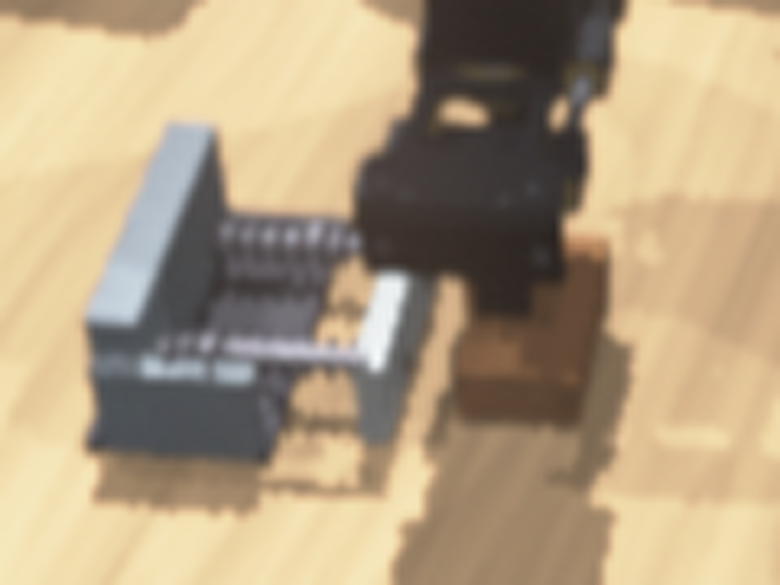

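```bash
python3 - <<'E'
from h import *
c=lambda X,x0,k:(X+.5)/k-.5+x0
S=lambda X,Y:('sj2',c(X,200,6.5),c(Y,190,6.5))
a=np.radians(9.1);n=np.array([np.cos(a),np.sin(a)]);y=np.array([-n[1],n[0]]);C=np.array([.639,-.0457])
for nm,p,z in [('blk front top',(460,373),.0285),('blk rear top',(583,378),.0285),('blk rear far?',(608,240),.0285),('blk bottom f',(460,418),.0025),('blk bot r',(580,424),.0025),('fence bot',(385,440),0.0),('fence topL',(378,368),.042)]:
    q=onz(*S(*p),z); print(nm,q,'jig xy',(q[:2]-C)@n,(q[:2]-C)@y)
b=np.radians(9.1)
for nm,jx,jy,z in [('fence front bot L',0,.062,0),('fence top L',0,.062,.042),('fence back bot L',.012,.062,0),('fence topR',0,-.062,.042)]:
    P=np.r_[C+jx*n+jy*y,z]; u=proj('sj2',P); print(nm,(u-[200,190])*6.5+2.75)
E
```

```text
blk front top [ 0.6026 -0.007   0.0285] jig xy -0.029802561135206983 0.04392354969400974
blk rear top [ 0.5548 -0.0165  0.0285] jig xy -0.07852496812795885 0.042166469147705776
blk rear far? [ 0.5706 -0.1014  0.0285] jig xy -0.07632932704134443 -0.04414383907158157
blk bottom f [ 0.6051 -0.0085  0.0025] jig xy -0.02759564073346454 0.04208294107164536
blk bot r [ 0.5575 -0.0173  0.0025] jig xy -0.07599944907572923 0.04094831224435869
fence bot [0.6308 0.0088 0.    ] jig xy 0.0005309894379316987 0.05509811376115357
fence topL [0.6284 0.0123 0.042 ] jig xy -0.0012509078892533037 0.05897352159387846
fence front bot L [382.8942 451.9054]
fence top L [373.265  372.9571]
fence back bot L [353.1216 449.9055]
fence topR [432.3811 177.1723]
```

Emit:
{"op": "step_arm", "data": {
  "increments": [
    [[-0.003, 0, 0.001], [0, 0, 0]],
    [[-0.006, 0, 0.002], [0, 0, 0.001]],
    [[-0.01, 0, 0.0025], [0, 0, 0.002]],
    [[-0.013, 0, 0.0025], [0.001, -0.001, 0.002]],
    [[-0.016, 0, 0.0025], [0.001, -0.001, 0.002]]
  ],
  "grip_force": 55
}}

```text
time: 8.95
ee_pos: [0.6122, -0.0496, 0.0395]
eef_rot: [-0.079, 0.997, 0.0, 0.0]
ft_force: [-0.9, -0.0, -2.0]
width: 0.0335
```

Emit:
{"op": "step_arm", "data": {
  "increments": [
    [[-0.002, 0, 0], [0, 0, 0]],
    [[-0.002, 0, 0], [0, 0, 0]]
  ]
}}

```text
time: 9.15
ee_pos: [0.6145, -0.0491, 0.0396]
eef_rot: [-0.079, 0.997, 0.0, 0.0]
ft_force: [-0.5, -0.2, -2.7]
width: 0.0336
```

```bash
cat >> h.py <<'E'
def jig():
    s=r.read_state();a=np.radians(9.1);n=np.array([np.cos(a),np.sin(a)]);y=np.array([-n[1],n[0]]);C=np.array([.639,-.0457])
    p=s['ee_pos'][:2]-C; f=s['ft_force']; print('jig TCP x,y mm',1e3*(p@n),1e3*(p@y),'F n,y,z',f[:2]@n,f[:2]@y,f[2],'torque',s['torque'])
E
python3 - <<'E'
from h import *
go([.62,-.0487,.0392],189.1);jig()
E
```

```text
t 9.15 pos [ 0.6145 -0.0491  0.0396] yaw -170.89569495776877 q [ 0.7646  0.7338 -1.0469  1.6322  0.6776  1.1806  1.288 ] F [-0.5394 -0.1663 -2.6969] w 0.033643672882459785
shift [-0.0055 -0.0004  0.0004] turn [0.0001 0.0004 0.0001] rows by dist 0.11077964636718805 by rot 0.0027103806434238386
jig TCP x,y mm -24.741880293630054 0.47001731013979764 F n,y,z -0.5589381899034104 -0.07890670216566989 -2.696864406721951 torque [ 0.1104 -0.1659  0.0056]
```

Emit:
{"op": "step_arm", "data": {
  "increments": [
    [[0, -0.0005, 0.0006], [0, 0, 0]],
    [[0, -0.0005, 0.001], [0, 0, 0]],
    [[0, -0.0005, 0.001], [0, 0, 0]]
  ]
}}

```text
time: 9.45
ee_pos: [0.6146, -0.0497, 0.0387]
eef_rot: [-0.079, 0.997, 0.0, 0.0]
ft_force: [0.3, 0.1, -0.2]
width: 0.0342
```

```bash
python3 - <<'E'
from h import *
go([.62,-.0487,.0392],189.1);jig()
E
```

```text
t 9.45 pos [ 0.6146 -0.0497  0.0387] yaw -170.90683291925936 q [ 0.7649  0.7349 -1.0459  1.6325  0.6786  1.1793  1.2881] F [ 0.2586  0.0884 -0.2162] w 0.034225061407555
shift [-0.0055  0.0002 -0.0005] turn [-0.      0.0005 -0.0001] rows by dist 0.11075073600937917 by rot 0.0032460062954027618
jig TCP x,y mm -24.751743660290185 -0.12295705452112018 F n,y,z 0.26933787548446286 0.04636543916073601 -0.21617592963394233 torque [ 0.1263 -0.0524  0.0054]
```

Emit:
{"op": "step_arm", "data": {
  "increments": [
    [[-0.003, 0, 0.0002], [0, 0, 0]],
    [[-0.006, 0, 0.0002], [0, 0, 0]],
    [[-0.009, 0, 0.0002], [0, 0, 0]],
    [[-0.012, 0, 0.0002], [0, 0, 0]],
    [[-0.014, 0, 0.0002], [0, 0, 0]]
  ]
}}

```text
time: 9.95
ee_pos: [0.6275, -0.0477, 0.0387]
eef_rot: [-0.079, 0.997, -0.0, -0.001]
ft_force: [-10.9, -2.1, 9.2]
width: 0.0339
```

```bash
python3 - <<'E'
from h import *
go([.636,-.0462,.0392],189.1);jig()
E
```

```text
t 9.95 pos [ 0.6275 -0.0477  0.0387] yaw -170.88291708778831 q [ 0.7367  0.7562 -1.0341  1.5941  0.6867  1.1969  1.2886] F [-10.8962  -2.1142   9.1942] w 0.033872991264412664
shift [-0.0086  0.0001 -0.0006] turn [-0.0006 -0.0025  0.0003] rows by dist 0.17327473597348453 by rot 0.017018016633546244
jig TCP x,y mm -11.687422662567553 -0.12829895335600353 F n,y,z -11.09340811295446 -0.36428548725710597 9.194178030613719 torque [-0.1198  2.4831  0.3092]
```

Emit:
{"op": "step_arm", "data": {
  "increments": [
    [[-0.001, 0, -0.0006], [0, -0.001, 0]],
    [[-0.002, 0, -0.0009], [0, -0.0025, 0]],
    [[-0.002, 0, -0.0009], [0, -0.0025, 0]]
  ]
}}

```text
time: 10.25
ee_pos: [0.6282, -0.0476, 0.0387]
eef_rot: [-0.08, 0.997, -0.0, -0.002]
ft_force: [-6.1, -1.1, 1.5]
width: 0.0341
```

```bash
python3 - <<'E'
from h import *
snap('side','sk')
t=cv2.imread('pics/sk.png')
cv2.imwrite('pics/c7.png',cv2.resize(t[190:280,200:320],None,fx=6.5,fy=6.5,interpolation=cv2.INTER_CUBIC))
go([.636,-.0462,.0392],189.1);jig()
E
```

```text
t 10.3 pos [ 0.6281 -0.0476  0.0387] yaw -170.86905628970337 q [ 0.7346  0.7574 -1.0331  1.5913  0.6868  1.1988  1.2891] F [-6.4425 -0.5364  0.4319] w 0.0334138503243169
shift [-0.008   0.0001 -0.0005] turn [-0.0007 -0.0034  0.0005] rows by dist 0.16009357643492653 by rot 0.02372710128634893
jig TCP x,y mm -11.030514602205091 -0.16712559377704703 F n,y,z -6.4462035666950745 0.4892996653327022 0.431914838671527 torque [-0.0897  1.5548  0.2381]
```

View pics/c7.png

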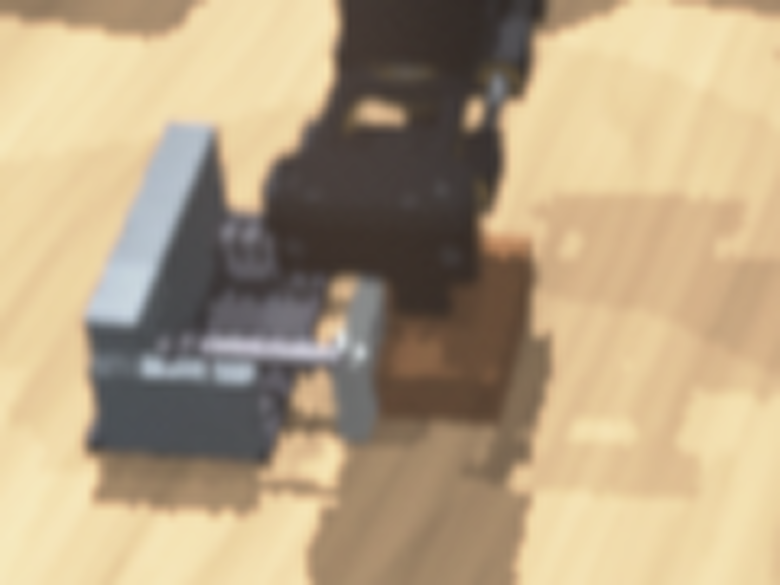

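Emit:
{"op": "step_arm", "data": {
  "increments": [
    [[-0.003, 0, -0.0009], [0, -0.003, 0.0005]],
    [[-0.005, 0, -0.0009], [-0.0005, -0.004, 0.0005]],
    [[-0.007, 0, -0.001], [-0.0007, -0.005, 0.0005]],
    [[-0.0085, 0, -0.001], [-0.0007, -0.006, 0.0005]],
    [[-0.0085, 0, -0.001], [-0.0007, -0.006, 0.0005]]
  ]
}}

```text
time: 10.8
ee_pos: [0.6346, -0.0466, 0.0387]
eef_rot: [-0.08, 0.997, -0.0, -0.001]
ft_force: [-10.6, -1.2, 2.5]
width: 0.0339
```

```bash
python3 - <<'E'
from h import *
go([.636,-.0462,.0392],189.1);jig()
E
```

```text
t 10.8 pos [ 0.6346 -0.0466  0.0387] yaw -170.87252857009116 q [ 0.7228  0.767  -1.0284  1.5739  0.6904  1.2046  1.2896] F [-10.5633  -1.2171   2.4556] w 0.03391613989920434
shift [-0.0015  0.0001 -0.0005] turn [-0.0003 -0.0026  0.0005] rows by dist 0.03135447778988808 by rot 0.017574264442370563
jig TCP x,y mm -4.523673978630548 -0.14529572668262655 F n,y,z -10.62280762803711 0.4688647857205541 2.4555929365354903 torque [-0.1636  2.3032  0.2823]
```

```bash
python3 - <<'E'
from h import *
snap('side','sl');snap('wrist','wl')
t=cv2.imread('pics/sl.png')
cv2.imwrite('pics/c8.png',cv2.resize(t[190:280,200:320],None,fx=6.5,fy=6.5,interpolation=cv2.INTER_CUBIC))
jig()
E
```

```text
jig TCP x,y mm -4.546520904788738 -0.1475684393042908 F n,y,z -9.36951587282722 0.11614945420419076 2.1937864159995524 torque [-0.208   2.3092  0.3269]
```

View pics/c8.png

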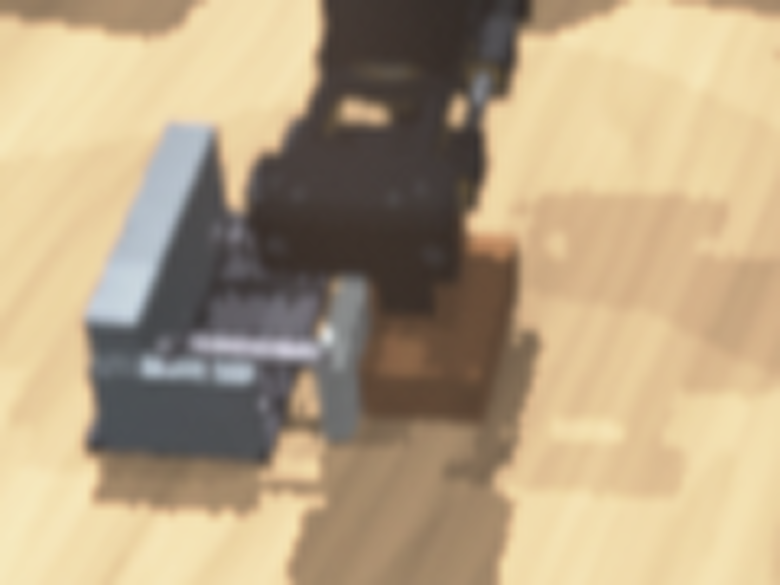

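View pics/wl.png

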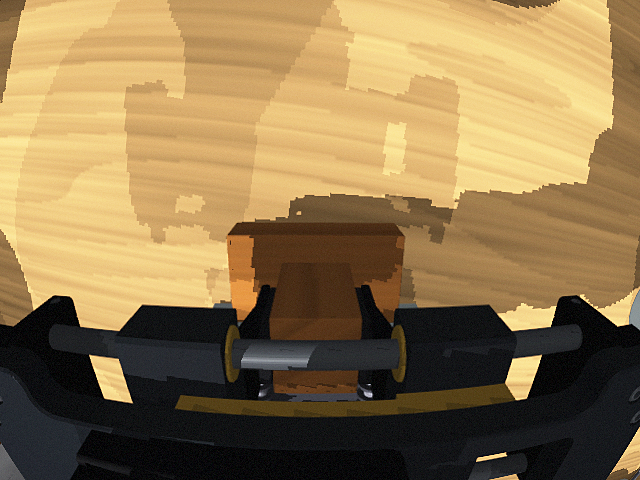

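```bash
python3 - <<'E'
from h import *
t=cv2.imread('pics/wl.png')
cv2.imwrite('pics/c9.png',cv2.resize(t[210:410,195:440],None,fx=3,fy=3,interpolation=cv2.INTER_CUBIC))
t=cv2.imread('pics/sl.png');s=cv2.imread('pics/sj2.png')
f=lambda t:cv2.resize(t[235:265,205:265],None,fx=10,fy=10,interpolation=cv2.INTER_CUBIC)
cv2.imwrite('pics/c10.png',np.vstack([f(s)[:295],f(t)[:295]]))
E
```

```text
(no output)
```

View pics/c9.png

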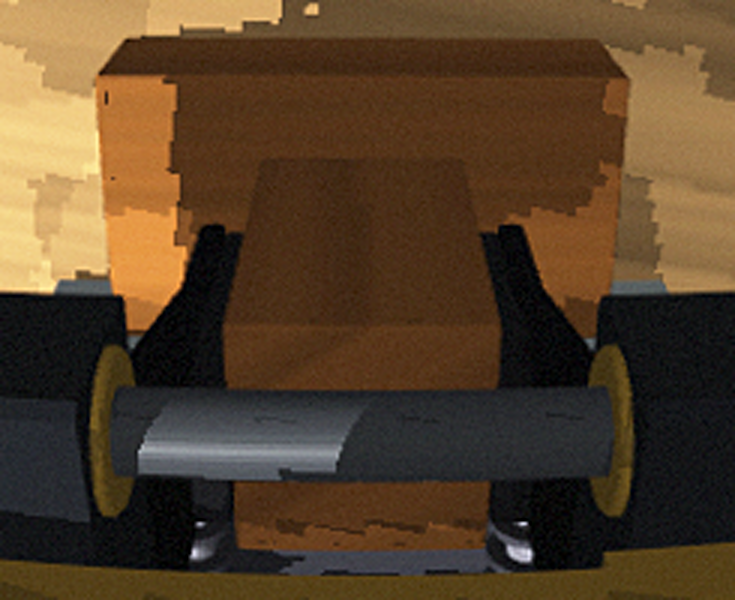

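View pics/c10.png

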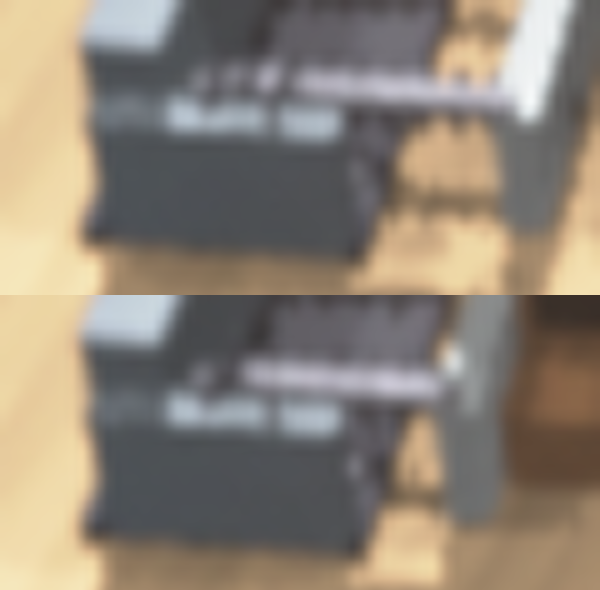

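The fence ends show symmetrically beside the block in the wrist crop (55 px gap on one side, 53 px on the other). In the side crop the strip's rear end, at about x=245, lies between the pins at about 270 and 205, which means roughly 14.5 mm of travel. I'll make one small trim and then hold.

Emit:
{"op": "step_arm", "data": {
  "increments": [
    [[-0.0023, 0, -0.0012], [-0.0003, -0.005, 0.0003]],
    [[-0.0023, 0, -0.0012], [-0.0003, -0.006, 0.0003]],
    [[-0.0023, 0, -0.0012], [-0.0003, -0.006, 0.0003]],
    [[-0.0023, 0, -0.0012], [-0.0003, -0.006, 0.0003]],
    [[-0.0023, 0, -0.0012], [-0.0003, -0.006, 0.0003]]
  ]
}}

```text
time: 11.4
ee_pos: [0.6346, -0.0466, 0.0387]
eef_rot: [-0.08, 0.997, -0.0, -0.001]
ft_force: [-9.9, -1.6, 0.5]
width: 0.0339
```

```bash
python3 - <<'E'
from h import *
for i in range(20):
    r.camera('side')
    if i%5==4: print(r.read_state()['time']); jig()
go([.636,-.0462,.0392],189.1)
E
```

```text
11.65
jig TCP x,y mm -4.521518529945299 -0.20787210178645807 F n,y,z -10.770387583179932 -0.16998047730833665 2.030734322397684 torque [-0.1294  2.4434  0.2308]
11.9
jig TCP x,y mm -4.528703744049785 -0.15980546426875067 F n,y,z -11.06700891478531 0.9086828800044171 1.1633166328714448 torque [-0.2046  2.4218  0.2846]
12.15
jig TCP x,y mm -4.520269012287762 -0.1651184740506824 F n,y,z -10.649723728564478 -0.34069418732549894 2.0010719348746044 torque [-0.1389  2.3545  0.2452]
12.4
jig TCP x,y mm -4.5171976982020805 -0.16268072253080776 F n,y,z -9.76514625327825 -0.10311827191745282 2.0987448115164007 torque [-0.2144  2.4154  0.2815]
t 12.4 pos [ 0.6346 -0.0466  0.0387] yaw -170.8598692645307 q [ 0.7232  0.7667 -1.0285  1.5744  0.6905  1.2038  1.2897] F [-9.6259 -1.6463  2.0987] w 0.03398817123035284
shift [-0.0015  0.0001 -0.0005] turn [-0.0003 -0.002   0.0007] rows by dist 0.03126840795425529 by rot 0.014407507760138303
```

The push is steady at about 10.5 N, but the yaw moment of 0.28 N·m says the +y side presses harder. I'll add a small yaw trim before the final hold.

Emit:
{"op": "step_arm", "data": {
  "increments": [
    [[-0.0023, 0, -0.0012], [-0.0003, -0.006, -0.002]],
    [[-0.0023, 0, -0.0012], [-0.0003, -0.006, -0.004]],
    [[-0.0023, 0, -0.0012], [-0.0003, -0.006, -0.006]],
    [[-0.0023, 0, -0.0012], [-0.0003, -0.006, -0.006]]
  ]
}}

```text
time: 12.8
ee_pos: [0.6346, -0.0466, 0.0387]
eef_rot: [-0.083, 0.997, -0.0, -0.001]
ft_force: [-10.6, -2.1, 1.4]
width: 0.0336
```

```bash
python3 - <<'E'
from h import *
for i in range(10):
    r.camera('side')
    if i%5==4: print(r.read_state()['time']); jig()
go([.636,-.0462,.0392],189.1)
E
```

```text
13.05
jig TCP x,y mm -4.476075071421524 -0.21560726273308153 F n,y,z -9.815413029580018 0.6307621432938515 1.3803805839416223 torque [-0.1308  2.3549 -0.217 ]
13.3
jig TCP x,y mm -4.449036272939498 -0.23670154825561623 F n,y,z -10.742717597479645 0.12260292728293454 1.1330387491605478 torque [-0.1716  2.375  -0.1755]
t 13.3 pos [ 0.6346 -0.0466  0.0387] yaw -170.53951822874194 q [ 0.7242  0.7672 -1.0297  1.5746  0.6913  1.2036  1.2951] F [-10.6269  -1.578    1.133 ] w 0.0340324494986036
shift [-0.0014  0.0002 -0.0005] turn [-0.0001 -0.0015  0.0063] rows by dist 0.03010765671327991 by rot 0.04312097093256565
```

Emit:
{"op": "step_arm", "data": {
  "increments": [
    [[-0.0023, 0, -0.0012], [-0.0003, -0.006, 0.001]],
    [[-0.0023, 0, -0.0012], [-0.0003, -0.006, 0.0025]],
    [[-0.0023, 0, -0.0012], [-0.0003, -0.006, 0.0025]]
  ]
}}

```text
time: 13.6
ee_pos: [0.6346, -0.0466, 0.0387]
eef_rot: [-0.081, 0.997, -0.0, -0.001]
ft_force: [-10.4, -1.8, 1.8]
width: 0.0333
```

```bash
python3 - <<'E'
from h import *
fs=[]
for i in range(86):
    r.camera('side'); s=r.read_state(); fs.append(np.r_[s['ft_force'],s['torque'][2]])
    if i%20==9: print(s['time']); jig()
fs=np.array(fs); a=np.radians(9.3); fn=-(fs[:,0]*np.cos(a)+fs[:,1]*np.sin(a)); print('push mean/min/max',fn.mean(),fn.min(),fn.max(),'Fz',fs[:,2].mean(),'Mz',fs[:,3].mean())
snap('side','sf');snap('top','tf');snap('wrist','wf')
t=cv2.imread('pics/sf.png')
cv2.imwrite('pics/c11.png',cv2.resize(t[190:280,200:320],None,fx=6.5,fy=6.5,interpolation=cv2.INTER_CUBIC))
w=cv2.imread('pics/wf.png')
cv2.imwrite('pics/c12.png',cv2.resize(w[210:410,195:440],None,fx=3,fy=3,interpolation=cv2.INTER_CUBIC))
go([.636,-.0462,.0392],189.1)
E
```

```text
14.1
jig TCP x,y mm -4.487733529128168 -0.20605578444013484 F n,y,z -10.412735693399481 0.5416900250931793 0.9192872952523865 torque [-0.1137  2.4531 -0.0109]
15.1
jig TCP x,y mm -4.454219073149965 -0.2146574335832904 F n,y,z -10.052309906059781 0.023576675403975456 1.7721769207787548 torque [-0.2163  2.4365  0.0322]
16.1
jig TCP x,y mm -4.452390642795204 -0.1799365787370484 F n,y,z -11.478596480430369 -0.11191981026599285 2.177133813995464 torque [-0.2158  2.43    0.0098]
17.1
jig TCP x,y mm -4.46632396640993 -0.2369968382122966 F n,y,z -10.409163827208994 -0.21623335670685084 1.5067565044087954 torque [-0.1911  2.4207 -0.0334]
push mean/min/max 10.62645939435659 9.597707345077735 12.08803216017246 Fz 1.747597639232374 Mz -0.015041726038123348
t 18.05 pos [ 0.6347 -0.0466  0.0387] yaw -170.6761257638872 q [ 0.7243  0.7668 -1.0295  1.575   0.6909  1.203   1.2929] F [-10.8055  -0.8252   2.3856] w 0.03376427488203859
shift [-0.0014  0.0002 -0.0005] turn [ 0.0001 -0.0011  0.0039] rows by dist 0.02967174762528148 by rot 0.027054210440776542
```

View pics/c11.png

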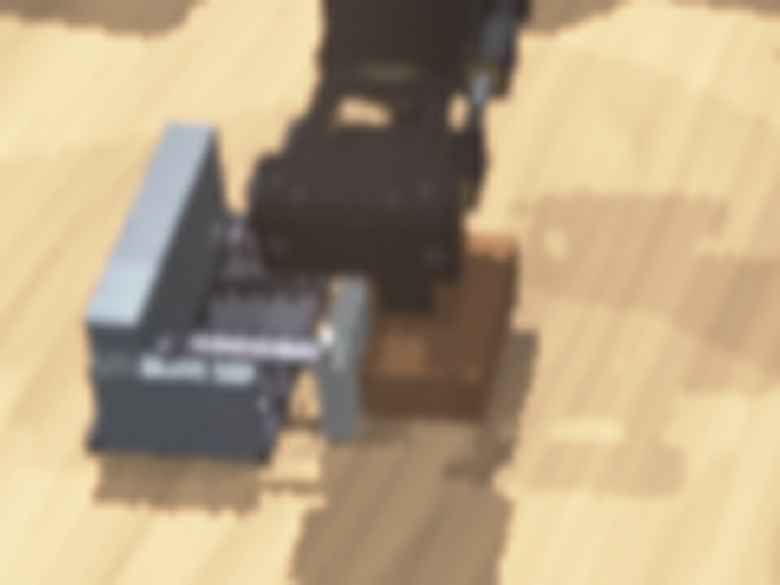

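View pics/tf.png

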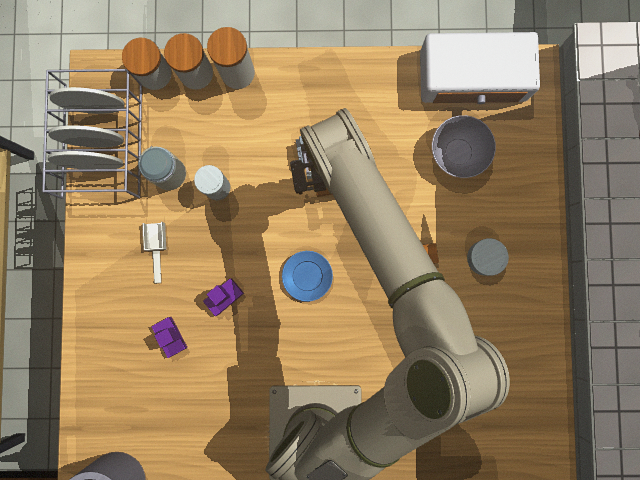

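View pics/c12.png

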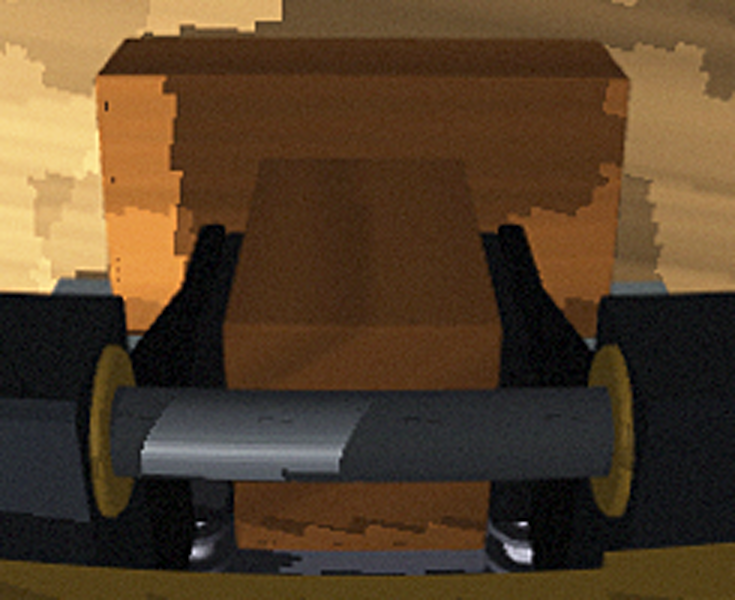

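```bash
python3 -c "
from h import *
print(r.close_job())"
```

```text
the job is handed in; nothing more can be done
None
```

I took the wooden catch block by its tongue and stood it on the counter against the fence, flat side to the fence. I pressed it at about 10 N and handed the job in at about 18 s while still holding and pressing it.

**Hold:** over the last 4.3 s without a move, the wrist push averaged 10.6 N (range 9.6–12.1 N). That includes a little friction, because the block bears on the counter with about 3 N. After a small turn of about 0.2° the yaw moment averaged about zero, so the block sits square to the fence.

**Position:** in the side picture the strip's rear end lies between the two pins, at about 14 mm of travel, well short of the end stop. In the wrist picture the fence shows evenly on both sides of the block, so the holes line up to about 1 mm; I couldn't see the holes themselves while pressing.

**Clearance:** the pads are 36 mm deep-centred on the tongue and about 8 mm clear of the fence face by geometry. I could not see that gap directly.

**Other things:** the last top view shows everything where it started. The exception is the offcut, which is mostly hidden under the arm, but the gripper never went near it.

**Disagreements between checks:**
- The side camera read positions about 3 mm low in y for both the fence and the block's near (+y) end, so their relative position still agreed.
- Before the press, the side view suggested 1–2° of yaw error. That was within pixel noise, and the wrist view and moment did not bear it out.

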